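# Feel for the roller-lane foot that has lost its pad and pack it

### The arm

A 7-joint arm with a two-finger parallel gripper is mounted at the origin on the work surface. World frame = base frame: x ahead of the robot, y to its left, z up, the work surface at z = 0. Lengths are in m, angles in rad, forces in N, time in s.
With the tool pointing down it reaches from about 0.4 to 0.875 m from the base axis. Payload 19.3 kg.
Tool frame: the origin (TCP) lies on the centre line of the jaws, within the pads' length; the fingertips stand 14 mm ahead of it and the grasp point (between the pads) lies 5 mm behind it; y points along the fingers, x is the direction in which the jaws open and shut, and the axes are right-handed (so a half turn about y gives the same grasp; the last joint's range is limited). The gripper opens to 85 mm and grips with 20 to 120 N. Pads are 22 mm wide; open, the fingers measure 114 mm over their backs; the gripper's body (76 mm by 85 mm) begins 54 mm behind the grasp point. The pads swing forward as they close: fully open they stand 13 mm farther back than shut.
Start: joints at [-0.07, 0.521, -0.036, 1.599, 0.021, 1.021, -0.113], TCP at [0.625, -0, 0.245] pointing down, gripper open.
Joint ranges: [-2.91, 2.91], [-0.3, 2.13], [-1.5, 1.42], [0.17, 2.43], [-1.26, 4.41], [0.16, 1.93], [-2.52, 2.52]. Speed limits (rad/s): [1.89, 1.89, 2.39, 2.39, 3.01, 3.01, 3.01].

### API

Orientations are given as [roll, pitch, yaw] about the fixed x, y, z axes, in that order (R = Rz(yaw) Ry(pitch) Rx(roll)).
In Python, from workcell import monitor, grab_frame, workorder gives the robot as it stands.
- The arm moves only by the tool drive_tool, never from a script. Its argument "steps" is one flat list of numbers, 5 for each row, row after row: the finger opening in mm, from 0 to 85.4, then the shift along the world's x, y, z in mm, then the turn about the world's z in degrees. In form: [fingers, tx, ty, tz, twist, fingers, tx, ty, tz, twist, ...]. A call has exactly 5 rows; each row shifts and turns the commanded pose from where the row before left it; what a row does not reach is not made up. A row lasts 1/12 s, in which the tool goes at most 41.7 mm and 7.16 degrees, less where a joint would pass 70% of its speed; a pose out of reach is approached as far as the arm can. A call is refused whole if a number of a shift passes 41.7 or a number of a turn 7.16, either way. A call with a gripper value outside its range is refused whole. The fingers move at their own pace and stop on an object; "grip_force" is the grip in N (left out, the last holds). Time passes only in rows, so rows that do not move let the fingers close, or fill a call up. It gives the time, the measured TCP pose, the force and the opening at its end, in the units of the state.
- monitor.observe(): the state, without advancing time (a new reading comes with each control period).
- grab_frame(name): name is "scene" or "side" or "wrist"; returns a dict with "frame" (420x560x3 uint8, red, green, blue), "vertical_fov" (degrees; the focal length in pixels is half the picture's height over the tangent of half this angle, whatever the lens; pixels are square), "cx", "cy" (the principal point, pixels), "xyz" and "orientation" of the camera in the world. Camera axes: x right, y down, z forward; pixel columns grow to the right and rows downward; lengths in m; the calibration is good to about 2 mm. The wrist camera is an equidistant fisheye: a pixel r from the principal point sees the ray r / f radians off the axis. A picture is of the moment at which its call begins. There is no depth.
- workorder.job_done(): hands the job in, once; it reports no verdict.
The state is a dict: "clock": time; "qpos": joint angles; "qd": joint speeds; "joint_efforts": joint torques, N m; "position": TCP position; "tool_rot": TCP orientation; "force": force on the tool from outside, world axes, zero at the start; "moment": the same for the moment, N m; "grip_width": finger opening in m.
Only numpy, scipy, OpenCV 4.12 (cv2) and the standard library are available. Lean on these libraries where they do the work, as an engineer would, in place of code of your own. Each camera call takes 0.05 s, during which the arm holds its last target. There are 200 camera calls.

### The job

The roller lane rocks because one of its three front feet has lost the rubber pad that belongs under its round flange. Feel under the feet with the orange packer's thin blade: where the pad is still there it goes in only a little way and jams, where the pad is gone it slides right in. At that foot push the packer fully home, with its blade centred under the flange and its shoulder up against the edge, leave it lying flat on the table there, and do not disturb the other things on the table.

Things in the scene. Friction and masses are not known exactly. Their poses are not given: they have to be found in the camera images.
- packer_grip (a point): Orange packer, 160 x 45 mm, lying flat: grip tab 70 mm long, 20 mm thick, black ribs on top; then a thin blade 90 mm long, 7 mm thick, nose bevelled on top; one flat underside; the step between is the shoulder. 60 to 130 g. Point: centre of the tab, 10 mm above the underside. x towards the blade's nose, y across, z up. Shoulder 35 mm, nose 125 mm ahead along x.
- packer_blade (a point): Centre of the packer's thin blade, 3.5 mm above its underside, 80 mm ahead of packer_grip along x, 45 mm from the shoulder and 45 mm from the nose; same axes.
- left_foot (a point): Left (+y) one of three alike fixed front feet, in a row 190 mm apart on the robot's side of the low roller lane. Dark steel disc (flange) 90 mm wide, 5 mm thick, underside 9 mm above the table; on it a 26 mm post, bracket at 80 to 90 mm height; lane's side 45 mm behind the centre. Point: on the table under the disc's centre. x square to the lane, in under it; y along it to the left; z up.
- middle_foot (a point): Middle front foot, made and given like left_foot. Two of the three feet stand on a black rubber pad 64 mm wide, 9 mm thick, centred under the disc and hidden by it from above: there the blade stops firmly 13 mm in from the disc's edge. Which foot has none differs from case to case and is not told.
- right_foot (a point): Right (-y) front foot, made and given like left_foot. Under the foot without a pad the space is empty: the blade goes in until the shoulder meets the disc's edge; the blade's centre is then under the disc's centre. It can be slid in flat along the table, from the robot's side, along the foot's x.
- bowl_mid (a point): Steel bowl, 130 mm wide, 55 mm high; its centre. Bystander.
- mug_mid (a point): White mug, 80 mm wide, 90 mm high; its centre. Bystander.
- cutlery_basket_mid (a point): Grey cutlery basket, 110 x 110 x 130 mm, with cutlery standing in it up to about 220 mm; centre of the basket. Bystander.
- wrench_grip (a point): Steel wrench, 180 mm long, lying flat; a point on its handle. Bystander.
- tumbler_mid (a point): Amber tumbler, 70 mm wide, 95 mm high, standing on the lane's rollers (124 mm above the table); its centre. Bystander.
- rinse_bottle_mid (a point): Blue rinse-aid bottle, 80 mm wide, 200 mm high; its centre. Bystander.
There are look-alikes about, which are no part of the job. Of the things shaped like the part that bears packer_grip, the orange one is meant.

How it is judged:
By the outcome, as a careful person would: the job done as asked, in the order asked, and still so for the second after the job is handed in, with the robot touching nothing.
It also fails if it takes over 58 s, if anything falls off the work surface, if the arm or the gripper's body presses on something with over 40 N, if the wrist force passes 120 N, or if a joint passes its speed limit or range.

## Working session

There is one attempt and no reset: what is moved stays moved. The work goes in short steps, Python scripts to look and compute and a tool call to move; the robot and the scene stay as the last step left them, time stands still between calls to the robot, and variables do not carry over. Pictures are saved under pics/ and viewed, about 8 in all and at most 12, crops included, and the job is handed in when it is done.

Besides the shell and the picture viewer there is one more tool, called as name(argument=value, ...) on one line, values as JSON. drive_tool: Moves the arm, as the interface text tells. Its arguments: {"type":"object","properties":{"steps":{"type":"array"},"grip_force":{"type":"number"}},"required":["steps"]}

```bash
mkdir -p pics
cat > h.py <<'E'
import numpy as np, cv2
from scipy.spatial.transform import Rotation as R
from workcell import monitor, grab_frame, workorder
def snap(name,fn):
    g=grab_frame(name); cv2.imwrite('pics/'+fn,g['frame'][:,:,::-1]); 
    import pickle; pickle.dump(g,open('pics/'+fn+'.pkl','wb')); return g
def load(fn):
    import pickle; return pickle.load(open('pics/'+fn+'.pkl','rb'))
def rot(g):
    o=np.array(g['orientation'],float)
    return o if o.shape==(3,3) else R.from_euler('xyz',o).as_matrix()
def px(g,u,v,z=0.,fish=False):
    f=g['frame'].shape[0]/2/np.tan(np.radians(g['vertical_fov'])/2)
    a,b=u-g['cx'],v-g['cy']
    if fish:
        r=np.hypot(a,b); t=r/f; d=np.array([a/r*np.sin(t),b/r*np.sin(t),np.cos(t)]) if r>0 else np.array([0,0,1.])
    else: d=np.array([a/f,b/f,1])
    d=rot(g)@d; p=np.array(g['xyz']); return p+d*(z-p[2])/d[2]
E
python3 - <<'E'
from h import *
for n in ('scene','side','wrist'):
    g=snap(n,n+'1.png'); print(n,g['xyz'],g['orientation'],g['vertical_fov'],g['cx'],g['cy'])
s=monitor.observe(); print(s)
a=cv2.imread('pics/scene1.png');cv2.imwrite('pics/scene1b.png',cv2.resize(a,(800,600)))
E
```

```text
scene [ 1.46979833 -0.00294045  1.65189784] [-2.59916951 -0.00428705  1.59359845] 44.38651183382572 292.33815136067386 214.19759432019913
side [0.3984089  1.21353131 1.10422776] [-2.23957692 -0.00974576 -2.97958358] 46.94684492967312 277.2530273859975 216.32691676372377
wrist [0.62466122 0.08278557 0.37329722] [ 2.80913685e+00  9.05825099e-04 -4.84989986e-04] 65.70646984690485 277.9420196007164 206.41844461922028
{'clock': 0.15, 'qpos': array([-0.07017856,  0.52185306, -0.03631774,  1.59985387,  0.02120755,
        1.02108358, -0.1128058 ]), 'qd': array([ 5.76423451e-04, -1.41976358e-03, -5.01563177e-04, -2.18638745e-05,
        7.53518066e-04, -7.15803763e-04, -6.74528660e-04]), 'joint_efforts': array([ 4.00798544e-04, -9.27376485e+01,  1.98035471e+00, -3.70049715e+01,
        1.79930578e-02,  6.46477114e-03, -1.41420460e-05]), 'position': array([ 6.24774862e-01, -4.84105882e-05,  2.44881335e-01]), 'tool_rot': array([-1.57086075e+00,  8.10169084e-04, -4.44489027e-05]), 'force': array([ 0.25514468, -0.25900749, -0.10291034]), 'moment': array([ 0.01305462, -0.03601213, -0.00020875]), 'grip_width': 0.08535353888364046}
```

View pics/scene1b.png

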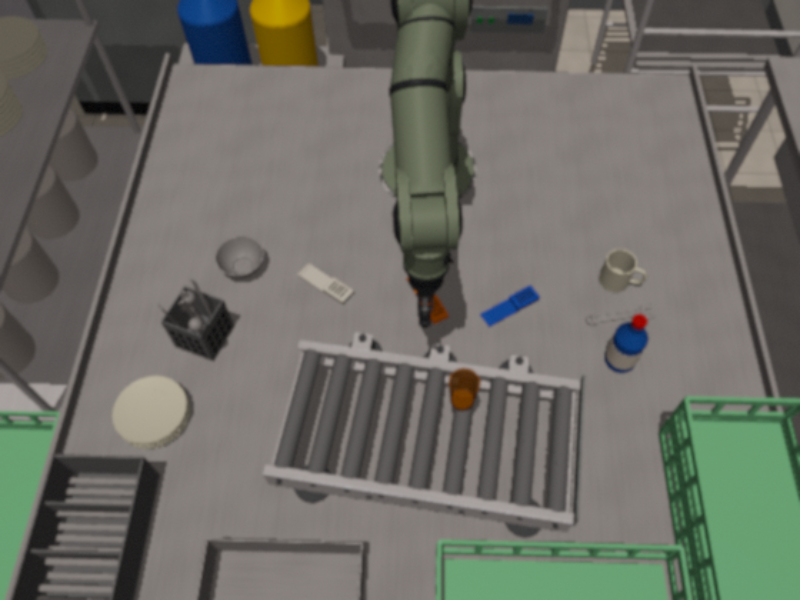

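View pics/wrist1.png

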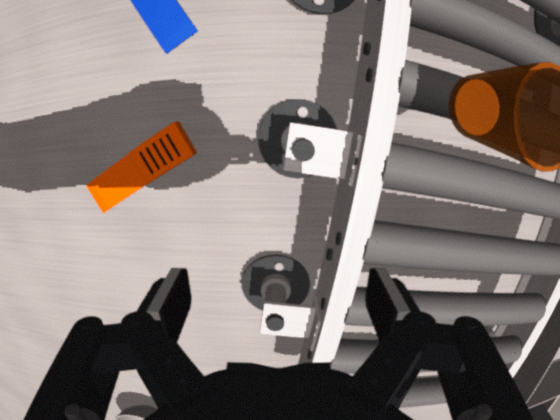

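The wrist view shows the three pieces shaped like the packer: orange at (145,165), blue at (165,20), and white in the scene view at (325,283). The orange one is meant. Its ribs, and so its tab, are at the lane end, and its nose is near (97,198), pointing away from the lane. The feet are at about (320,0), (297,138) and (275,280). I'll confirm in an enlarged crop.

Run:
```python
from h import *
a=cv2.imread('pics/wrist1.png')
c=a[90:320,70:370]; c=cv2.convertScaleAbs(cv2.resize(c,None,fx=2.6,fy=2.6,interpolation=cv2.INTER_CUBIC),alpha=1.5,beta=20); cv2.imwrite('pics/c1.png',c)
g=load('wrist1.png')
for n,u,v,z in [('M',297,138,.014),('R',276,281,.014),('nose',97,198,0),('tabend',188,138,.02),]:
    print(n,px(g,u,v,z,True))
```

```text
M [0.64539466 0.03878938 0.014     ]
R [ 0.6217128  -0.14338001  0.014     ]
nose [ 0.38086125 -0.03408054  0.        ]
tabend [0.52413088 0.04144876 0.02      ]
```

View pics/c1.png

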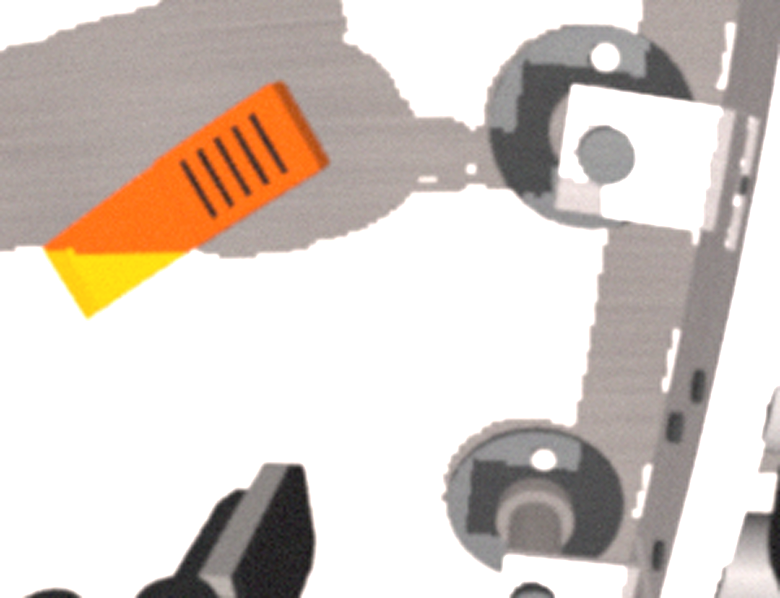

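Run:
```python
from h import *
g=load('wrist1.png')
q=lambda u,v,z:px(g,70+u/2.6,90+v/2.6,z,True)[:2]
n1,n2=q(45,247,.002),q(88,317,.002); t1,t2=q(288,83,.0),q(329,160,.0); a1,a2=q(272,84,.02),q(318,165,.02)
n=(n1+n2)/2; t=(t1+t2)/2; ta=(a1+a2)/2
print('widths',np.linalg.norm(n1-n2),np.linalg.norm(t1-t2),np.linalg.norm(a1-a2))
for e in (t,ta):
    d=n-e; print('len',np.linalg.norm(d),'yaw',np.degrees(np.arctan2(d[1],d[0])),'tabcentre',e+d/np.linalg.norm(d)*.035)
M=q(590,127,.014);Rr=q(535,504,.014);y=M-Rr; print('M',M,'R',Rr,np.linalg.norm(y),'yaw',np.degrees(np.arctan2(-y[0],y[1])))
print('bracket corners M',q(572,85,.09),q(558,183,.09), 'lane top edge', q(740,110,.09))
```

```text
widths 0.043171188805802584 0.0401684709013664 0.040801649721937415
len 0.1585112273180504 yaw -151.86924648921112 tabcentre [0.48840775 0.02408715]
len 0.15861514180005462 yaw -151.39249377266572 tabcentre [0.48801066 0.0250412 ]
M [0.64531954 0.03783849] R [ 0.62139824 -0.14779556] 0.18716898374181437 yaw -7.342821177779262
bracket corners M [0.63481661 0.06153038] [0.63028017 0.02804243] lane top edge [0.69215461 0.05425286]
```

drive_tool(steps=[85, -13.2, 2.7, -10, -6.16, 85, -13.2, 2.7, -10, -6.16, 85, -13.2, 2.7, -10, -6.16, 85, -13.2, 2.7, -10, -6.16, 85, -13.2, 2.7, -10, -6.16])

```text
clock: 0.57
position: [0.5582, 0.0135, 0.1947]
tool_rot: [-1.571, 0.0, -0.543]
force: [0.3, 0.7, -0.1]
grip_width: 0.0848
```

drive_tool(steps=[85, -13.2, 2.7, -10, -6.16, 85, -13.2, 2.7, -10, -6.16, 85, -13.2, 2.7, -10, -6.16, 85, -13.2, 2.7, -10, -6.16, 85, -13.2, 2.7, -10, -6.16])

```text
clock: 0.98
position: [0.4923, 0.027, 0.1448]
tool_rot: [-1.571, -0.0, -1.08]
force: [0.4, 0.1, 0.5]
grip_width: 0.085
```

drive_tool(steps=[85, 0, 0, 0, 0, 85, 0, 0, 0, 0, 85, 0, 0, 0, 0, 85, 0, 0, 0, 0, 85, 0, 0, 0, 0])

```text
clock: 1.4
position: [0.4937, 0.0268, 0.1456]
tool_rot: [-1.57, -0.0, -1.074]
force: [0.6, -0.2, -0.4]
grip_width: 0.0857
```

Run:
```python
from h import *
g=snap('wrist','w2.png'); a=cv2.imread('pics/w2.png')
cv2.imwrite('pics/w2b.png',cv2.convertScaleAbs(cv2.resize(a,(800,600),interpolation=cv2.INTER_CUBIC),alpha=1.4,beta=20))
s=monitor.observe(); print(s['clock'],s['position'],np.degrees(s['tool_rot']),s['qpos'],g['xyz'])
```

```text
1.45 [0.49353256 0.02678137 0.14556161] [-8.99626326e+01 -1.08688832e-02 -6.15666221e+01] [-0.33098924  0.47229825  0.20564626  2.03825886 -0.15527269  0.64473242
 -1.09746327] [0.56694629 0.06576275 0.2742283 ]
```

View pics/w2b.png

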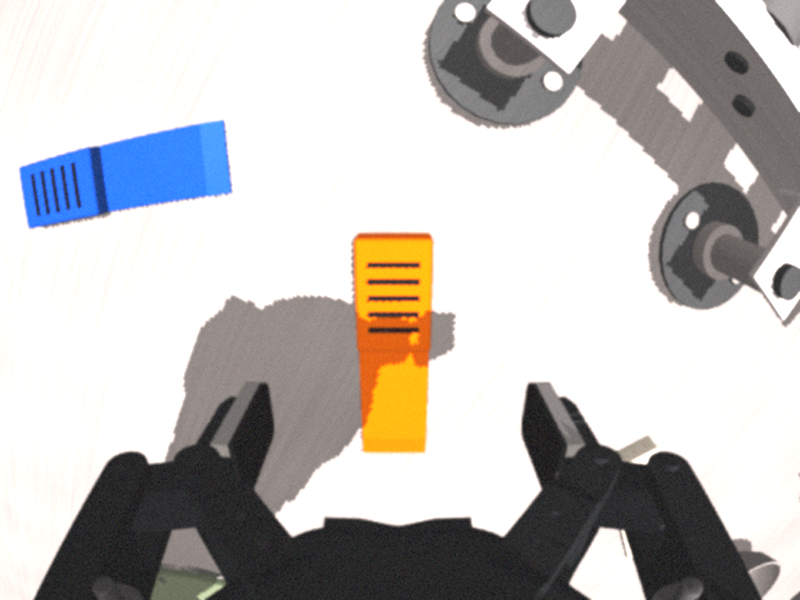

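The orange packer is centred between the fingers (tab 237–350 rows, column ~394). The middle foot is at (505,55), the right foot at (705,245).

Run:
```python
from h import *
g=load('w2.png')
q=lambda u,v,z:px(g,u*.7,v*.7,z,True)[:2]
e=(q(357,239,.02)+q(432,239,.02))/2; s=(q(357,350,.02)+q(431,350,.02))/2; n=(q(363,451,.001)+q(425,451,.001))/2
for a,b in((e,s),(e,n)):
    d=b-a; print(np.linalg.norm(d),np.degrees(np.arctan2(d[1],d[0])))
print('tab',(e+s)/2,'w',np.linalg.norm(q(357,239,.02)-q(432,239,.02)))
print('M',q(505,54,.014),'R',q(707,245,.014))
```

```text
0.06844255415874868 -151.93582622129418
0.16097415051388775 -151.85595671400264
tab [0.48867355 0.02470649] w 0.04195420065743477
M [0.64141315 0.03738718] R [ 0.61928842 -0.14409182]
```

drive_tool(steps=[85, 0, 0, -26, 0, 85, 0, 0, -26, 0, 85, 0, 0, -26, 0, 85, 0, 0, -26, 0, 85, 0, 0, -25, 0])

```text
clock: 1.87
position: [0.4933, 0.0269, 0.0152]
tool_rot: [-1.57, 0.0, -1.075]
force: [0.6, -0.3, -0.3]
grip_width: 0.0849
```

drive_tool(steps=[85, 0, 0, 0, 0, 60, 0, 0, 0, 0, 35, 0, 0, 0, 0, 35, 0, 0, 0, 0, 35, 0, 0, 0, 0], grip_force=50)

```text
clock: 2.28
position: [0.4939, 0.0271, 0.0179]
tool_rot: [-1.568, -0.001, -1.075]
force: [-2.8, 1.2, 13.7]
grip_width: 0.0439
```

drive_tool(steps=[35, 0, 0, 0, 0, 35, 0, 0, 0, 0, 35, 0, 0, 0, 0, 35, 0, 0, 0, 0, 35, 0, 0, 0, 0])

```text
clock: 2.7
position: [0.4939, 0.0271, 0.018]
tool_rot: [-1.568, -0.001, -1.075]
force: [-1.3, -1.3, 13.0]
grip_width: 0.044
```

drive_tool(steps=[35, 0, 0, 10, 0, 35, 0, 0, 15, 0, 35, 0, 0, 20, 0, 35, -2, 2, 0, 4.4, 35, -2, 2, 0, 7])

```text
clock: 3.12
position: [0.49, 0.0313, 0.0636]
tool_rot: [-1.568, -0.002, -0.874]
force: [0.3, 1.1, -2.2]
grip_width: 0.0437
```

drive_tool(steps=[35, -2, 2, 0, 7, 35, -2, 2, 0, 7, 35, -2, 2, 0, 7, 35, -2, 2, 0, 7, 35, -2, 2, 0, 7])

```text
clock: 3.53
position: [0.4793, 0.0409, 0.0627]
tool_rot: [-1.571, -0.002, -0.259]
force: [-0.2, 0.6, -0.8]
grip_width: 0.0443
```

drive_tool(steps=[35, -2, 2, 0, 7, 35, -2, 2, 0, 7, 35, -2, 2, 0, 7, 35, -2, 2, 0, 7, 35, -2, 2, 0, 7])

```text
clock: 3.95
position: [0.4694, 0.0507, 0.0626]
tool_rot: [-1.572, -0.001, 0.352]
force: [-0.1, 0.3, -1.1]
grip_width: 0.0439
```

drive_tool(steps=[35, -2, 2, 0, 7, 35, -2, 2, 0, 7, 35, -2, 2, 0, 7, 35, -2, 2, 0, 7, 35, -2, 2, 0, 7])

```text
clock: 4.37
position: [0.4594, 0.0606, 0.0626]
tool_rot: [-1.573, 0.0, 0.962]
force: [0.6, -0.1, 0.1]
grip_width: 0.0438
```

drive_tool(steps=[35, -4, 0, 0, 7, 35, -4, 0, 0, 7, 35, 0, 0, 0, 7, 35, 0, 0, 0, 7, 35, 0, 0, 0, 0])

```text
clock: 4.78
position: [0.4515, 0.0603, 0.0623]
tool_rot: [-1.573, 0.001, 1.451]
force: [0.1, 0.0, -0.5]
grip_width: 0.044
```

Run:
```python
from h import *
g=snap('wrist','w3.png'); a=cv2.imread('pics/w3.png')
snap('side','s3.png')
cv2.imwrite('pics/w3b.png',cv2.convertScaleAbs(cv2.resize(a,(800,600),interpolation=cv2.INTER_CUBIC),alpha=1.4,beta=20))
s=monitor.observe(); print(s['clock'],s['position'],np.degrees(s['tool_rot']),s['force'],s['qpos'],g['xyz'])
```

```text
4.8833 [0.45134259 0.0605084  0.06199588] [-9.00695649e+01  4.30772529e-02  8.25280436e+01] [ 0.4841114   0.40970643 -1.49476055] [ 0.10961692  0.61343269 -0.48586227  2.1498314   0.58798289  0.50831734
  0.61526496] [0.36799869 0.06963487 0.19067012]
```

View pics/w3b.png

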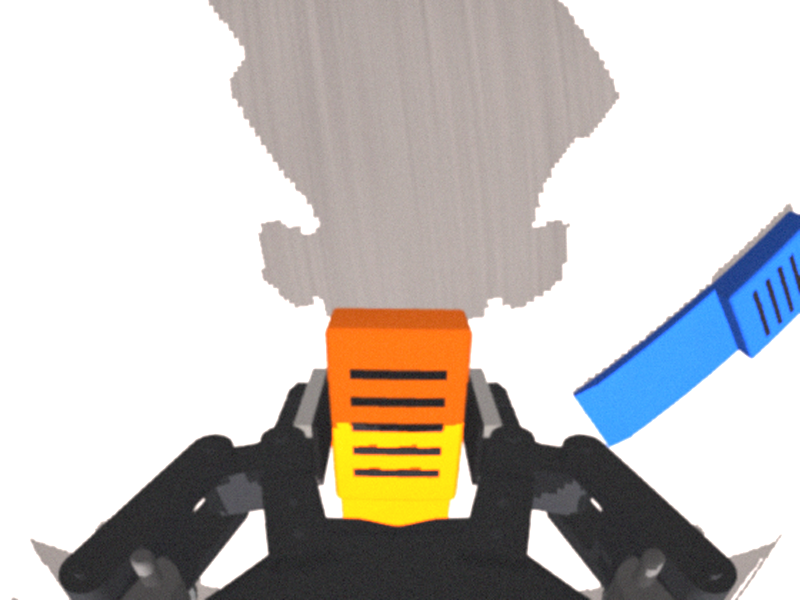

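The packer is held straight between the pads. The blue look-alike's nose, at (595,420), is near the gripper on the +y side, so I'll check the clearances. The feet are not visible from here, so I use the side and scene cameras.

Run:
```python
from h import *
g=load('w3.png')
q=lambda u,v,z:px(g,u*.7,v*.7,z,True)[:2]
print('blue',q(575,394,.003),q(610,444,.003),q(720,290,.01),q(752,355,.01),q(795,212,.01))
s3=load('side','s3.png') if 0 else load('s3.png')
a=cv2.imread('pics/s3.png')
f=210/np.tan(np.radians(s3['vertical_fov'])/2)
def proj(g,p):
    d=rot(g).T@(np.array(p)-g['xyz']); return g['cx']+f*d[0]/d[2],g['cy']+f*d[1]/d[2]
for p in [(.643,.0377,.014),(.62,-.146,.014),(.666,.225,.014),(.4513,.0605,.062)]: print(proj(s3,p))
c=a[140:340,120:390]; cv2.imwrite('pics/s3b.png',cv2.convertScaleAbs(cv2.resize(c,(800,593),interpolation=cv2.INTER_CUBIC),alpha=1.4,beta=20))
```

```text
blue [0.49434594 0.14255865] [0.53146626 0.16619638] [0.44619467 0.21904815] [0.48774088 0.25092629] [0.40932631 0.27143979]
(np.float64(258.6077460833544), np.float64(249.512135086824))
(np.float64(274.49465883114755), np.float64(216.67371622528952))
(np.float64(239.45605476801603), np.float64(289.4161056587907))
(np.float64(315.9097399077001), np.float64(250.05183137950604))
```

View pics/s3b.png

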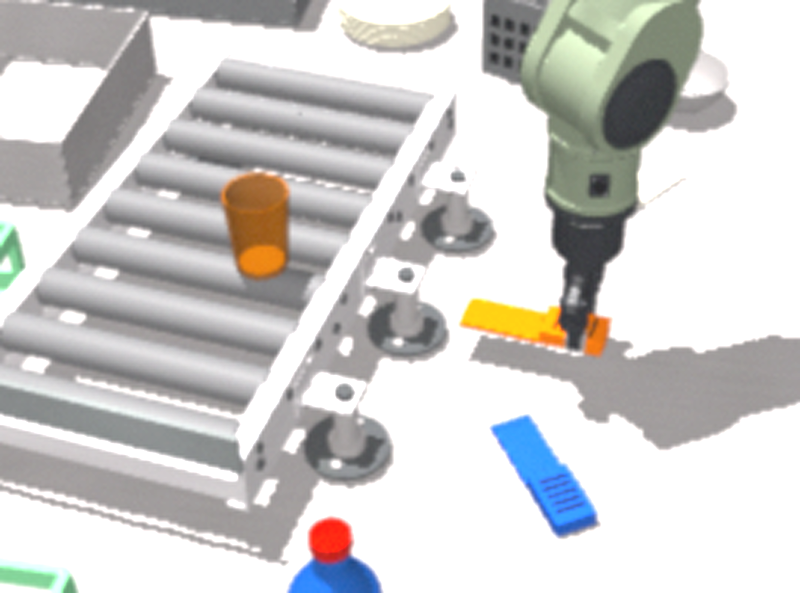

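Run:
```python
from h import *
g=load('s3.png')
for n,u,v in [('L',347,446),('M',407,326.5),('R',457,228.5)]: print(n,px(g,120+u*270/800,140+v*200/593,.014))
for n,u,v in [('nose',471,315),('packer tab end',603,335)]: print(n,px(g,120+u*270/800,140+v*200/593,.05))
```

```text
L [0.67210124 0.23025728 0.014     ]
M [0.64652033 0.04136155 0.014     ]
R [ 0.6205392  -0.14357743  0.014     ]
nose [0.57258787 0.04957432 0.05      ]
packer tab end [0.42642683 0.0569545  0.05      ]
```

drive_tool(steps=[35, 0.7, 5.6, -10, 0, 35, 0, 0, -15, 0, 35, 0, 0, -15, 0, 35, 0, 0, 0, 0, 35, 0, 0, 0, 0])

```text
clock: 5.3
position: [0.4515, 0.0666, 0.0215]
tool_rot: [-1.57, 0.001, 1.443]
force: [0.1, -0.4, -1.2]
grip_width: 0.0438
```

drive_tool(steps=[35, 0, 0, -2, 0, 35, 0, 0, -1, 0, 35, 0, 0, 0, 0, 35, 0, 0, 0, 0, 35, 0, 0, 0, 0])

```text
clock: 5.72
position: [0.4519, 0.0665, 0.0186]
tool_rot: [-1.571, -0.0, 1.445]
force: [0.4, 0.3, -1.5]
grip_width: 0.0436
```

drive_tool(steps=[35, 0, 0, -0.5, 0, 35, 6, -0.8, 0, 0, 35, 6, -0.8, 0, 0, 35, 6, -0.8, 0, 0, 35, 6, -0.8, 0, 0])

```text
clock: 6.13
position: [0.4754, 0.0635, 0.018]
tool_rot: [-1.57, 0.0, 1.445]
force: [-7.1, 1.5, 11.4]
grip_width: 0.0439
```

drive_tool(steps=[35, 3, -0.4, 0, 0, 35, 3, -0.4, 0, 0, 35, 3, -0.4, 0, 0, 35, 3, -0.4, 0, 0, 35, 0, 0, 0, 0])

```text
clock: 6.55
position: [0.4861, 0.062, 0.018]
tool_rot: [-1.568, 0.001, 1.446]
force: [-14.1, 2.4, 20.4]
grip_width: 0.0435
```

drive_tool(steps=[35, 2, -0.3, 0, 0, 35, 2, -0.3, 0, 0, 35, 2, -0.3, 0, 0, 35, 0, 0, 0, 0, 35, 0, 0, 0, 0])

```text
clock: 6.97
position: [0.489, 0.061, 0.0171]
tool_rot: [-1.563, 0.003, 1.446]
force: [-31.0, 5.9, 17.2]
grip_width: 0.0436
```

drive_tool(steps=[35, 0, 0, 1, 0, 35, 0, 0, 1, 0, 35, 0, 0, 0, 0, 35, 1, -0.1, 0, 0, 35, 0, 0, 0, 0])

```text
clock: 7.38
position: [0.4891, 0.0605, 0.0184]
tool_rot: [-1.561, 0.004, 1.446]
force: [-30.2, 4.1, 3.7]
grip_width: 0.0439
```

Middle foot: firm stop of 30 N with little vertical load, about 13–17 mm in. The pad is present there, so I back out and go to the right foot.

drive_tool(steps=[35, -9, 1.2, 0, 0, 35, -9, 1.2, 0, 0, 35, -9, 1.2, 0, 0, 35, -9, 1.2, 0, 0, 35, -10, 1.2, 0, 0])

```text
clock: 7.8
position: [0.4481, 0.0669, 0.02]
tool_rot: [-1.571, -0.0, 1.445]
force: [-0.4, 0.3, -1.1]
grip_width: 0.0436
```

drive_tool(steps=[35, 0, 0, 10, 0, 35, 0, -10, 20, 0, 35, -4, -20, 0, 0, 35, -4, -30, 0, 0, 35, -4, -35, 0, 0])

```text
clock: 8.22
position: [0.4371, -0.0281, 0.0509]
tool_rot: [-1.573, -0.0, 1.448]
force: [0.8, -0.9, -1.0]
grip_width: 0.0437
```

drive_tool(steps=[35, -4, -35, 0, 0, 35, -4, -35, 0, 0, 35, 0, -23, 0, 0, 35, 0, 0, 0, 0, 35, 0, 0, 0, 0])

```text
clock: 8.63
position: [0.4288, -0.1224, 0.0504]
tool_rot: [-1.572, 0.0, 1.442]
force: [0.4, 1.1, -1.1]
grip_width: 0.0437
```

Run:
```python
from h import *
g=snap('scene','sc4.png'); snap('wrist','w4.png'); snap('side','s4.png')
s=monitor.observe(); print(s['clock'],s['position'],np.degrees(s['tool_rot']),s['force'])
a=cv2.imread('pics/s4.png')[150:300,200:380]; b=cv2.imread('pics/w4.png')[170:420,130:430]
A=cv2.resize(a,(400,333),interpolation=cv2.INTER_CUBIC);B=cv2.resize(b,(400,333),interpolation=cv2.INTER_CUBIC)
cv2.imwrite('pics/c4.png',cv2.convertScaleAbs(np.hstack([A,B]),alpha=1.4,beta=20))
```

```text
8.7833 [ 0.42903394 -0.12018889  0.05016339] [-9.00307304e+01 -1.59415485e-02  8.28818366e+01] [ 0.28288529  0.46503023 -1.00109693]
```

View pics/c4.png

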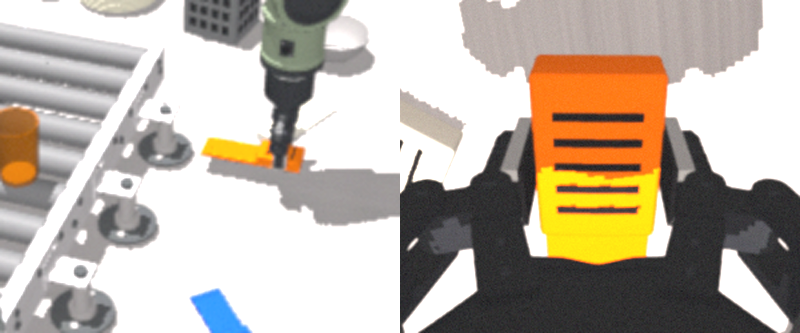

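Run:
```python
from h import *
g=load('w4.png'); q=lambda u,v,z:px(g,130+(u-400)*.75,170+v*.7508,z,True)[:2]
p=np.array([.429,-.1202]); d=np.array([.9917,-.1288]); n=np.array([.1288,.9917])
for c in [q(534,74,.0525),q(665,74,.0525),(q(541,233,.0525)),q(656,233,.0525)]: print('tab',(c-p)@d,(c-p)@n)
print('white corner',q(463,125,.02),q(450,170,.02),q(402,85,.02))
s=load('scene1.png')
for u,v in [(298,277),(313,264),(355,289),(345,302)]: print('white scene',px(s,u*.7,v*.7,.01)[:2])
```

```text
tab -0.03168199974214061 -0.022271126486088987
tab -0.03179010689392017 0.01928189950999347
tab 0.036291159431902156 -0.024108347277642727
tab 0.03617256081737472 0.02094733152385673
white corner [ 0.42725293 -0.18069897] [ 0.45027239 -0.19379816] [ 0.40574801 -0.20422138]
white scene [ 0.39805813 -0.33961347]
white scene [ 0.35517556 -0.3036663 ]
white scene [ 0.43203877 -0.18510957]
white scene [ 0.47289139 -0.20854712]
```

drive_tool(steps=[35, 0, 0, -10, 0, 35, 0, 0, -12, 0, 35, 0, 0, -7.5, 0, 35, 0, 0, 0, 0, 35, 0, 0, 0, 0])

```text
clock: 9.2
position: [0.4285, -0.1205, 0.0199]
tool_rot: [-1.57, -0.0, 1.446]
force: [0.5, 0.2, 0.2]
grip_width: 0.0437
```

drive_tool(steps=[35, 0, 0, -1.2, 0, 35, 6, -0.8, 0, 0, 35, 6, -0.8, 0, 0, 35, 6, -0.8, 0, 0, 35, 6, -0.8, 0, 0])

```text
clock: 9.62
position: [0.4537, -0.1246, 0.0193]
tool_rot: [-1.571, -0.0, 1.445]
force: [-0.3, -0.5, -1.5]
grip_width: 0.0439
```

drive_tool(steps=[35, 3, -0.4, 0, 0, 35, 3, -0.4, 0, 0, 35, 3, -0.4, 0, 0, 35, 3, -0.4, 0, 0, 35, 0, 0, 0, 0])

```text
clock: 10.03
position: [0.4652, -0.126, 0.0191]
tool_rot: [-1.571, -0.0, 1.445]
force: [-0.3, -0.5, -1.2]
grip_width: 0.0441
```

drive_tool(steps=[35, 2, -0.3, 0, 0, 35, 2, -0.3, 0, 0, 35, 2, -0.3, 0, 0, 35, 0, 0, 0, 0, 35, 0, 0, 0, 0])

```text
clock: 10.45
position: [0.4707, -0.1269, 0.0191]
tool_rot: [-1.571, -0.0, 1.445]
force: [-0.3, 0.9, -1.3]
grip_width: 0.0438
```

drive_tool(steps=[35, 4, -0.5, 0, 0, 35, 4, -0.5, 0, 0, 35, 4, -0.5, 0, 0, 35, 4, -0.5, 0, 0, 35, 4, -0.5, 0, 0])

```text
clock: 10.87
position: [0.4912, -0.1295, 0.0191]
tool_rot: [-1.571, -0.0, 1.445]
force: [-0.0, 0.0, -0.7]
grip_width: 0.0437
```

drive_tool(steps=[35, 4, -0.5, 0, 0, 35, 4, -0.5, 0, 0, 35, 4, -0.5, 0, 0, 35, 4, -0.5, 0, 0, 35, 4, -0.5, 0, 0])

```text
clock: 11.28
position: [0.5111, -0.132, 0.0191]
tool_rot: [-1.571, 0.0, 1.445]
force: [-0.2, -0.3, -0.9]
grip_width: 0.0435
```

drive_tool(steps=[35, 4, -0.5, 0, 0, 35, 4, -0.5, 0, 0, 35, 4, -0.5, 0, 0, 35, 4, -0.5, 0, 0, 35, 4, -0.5, 0, 0])

```text
clock: 11.7
position: [0.5311, -0.1345, 0.0191]
tool_rot: [-1.571, 0.0, 1.445]
force: [0.1, 0.5, -0.3]
grip_width: 0.0439
```

drive_tool(steps=[35, 2, -0.3, 0, 0, 35, 2, -0.3, 0, 0, 35, 2, -0.3, 0, 0, 35, 0, 0, 0, 0, 35, 0, 0, 0, 0])

```text
clock: 12.12
position: [0.5366, -0.1353, 0.0191]
tool_rot: [-1.571, 0.0, 1.445]
force: [0.2, 0.5, -0.0]
grip_width: 0.0439
```

drive_tool(steps=[35, 1.5, -0.2, 0, 0, 35, 1.5, -0.2, 0, 0, 35, 1, -0.1, 0, 0, 35, 0, 0, 0, 0, 35, 0, 0, 0, 0])

```text
clock: 12.53
position: [0.5396, -0.1357, 0.0188]
tool_rot: [-1.568, 0.0, 1.445]
force: [-7.0, 0.9, 1.3]
grip_width: 0.0437
```

drive_tool(steps=[35, 1, -0.1, 0, 0, 35, 1, -0.1, 0, 0, 35, 1, -0.1, 0, 0, 35, 0, 0, 0, 0, 35, 0, 0, 0, 0])

```text
clock: 12.95
position: [0.5399, -0.1358, 0.0183]
tool_rot: [-1.563, 0.001, 1.445]
force: [-22.8, 3.7, 12.1]
grip_width: 0.0438
```

drive_tool(steps=[35, -2.5, 0.3, 0.5, 0, 35, 0, 0, 0, 0, 50, 0, 0, 0, 0, 70, 0, 0, 0, 0, 70, 0, 0, 0, 0])

```text
clock: 13.37
position: [0.5417, -0.1359, 0.0198]
tool_rot: [-1.572, -0.0, 1.445]
force: [-0.2, 0.1, -0.1]
grip_width: 0.0696
```

drive_tool(steps=[70, 0, 0, 5, 0, 70, 0, 0, 20, 0, 70, -10, 0, 30, 0, 70, -30, 0, 30, 0, 70, -30, 0, 30, 0])

```text
clock: 13.78
position: [0.4718, -0.1353, 0.1346]
tool_rot: [-1.571, -0.0, 1.446]
force: [0.5, 0.1, 0.4]
grip_width: 0.0701
```

drive_tool(steps=[70, -20, 0, 20, -7, 70, 0, 0, 20, -7, 70, 0, 0, 0, -7, 70, 0, 0, 0, -7, 70, 0, 0, 0, -7])

```text
clock: 14.2
position: [0.4525, -0.136, 0.1745]
tool_rot: [-1.572, -0.001, 0.828]
force: [-0.2, -0.5, 0.0]
grip_width: 0.0703
```

drive_tool(steps=[70, 0, 0, 0, -7, 70, 0, 0, 0, -7, 70, 0, 0, 0, -7, 70, 0, 0, 0, -7, 70, 0, 0, 0, -7])

```text
clock: 14.62
position: [0.4525, -0.1357, 0.174]
tool_rot: [-1.571, -0.001, 0.217]
force: [-0.1, 0.3, 0.9]
grip_width: 0.07
```

drive_tool(steps=[70, 0, 0, 0, -7, 70, 0, 0, 0, -7, 70, 0, 0, 0, 0, 70, 0, 0, 0, 0, 70, 0, 0, 0, 0])

```text
clock: 15.03
position: [0.4524, -0.1357, 0.1737]
tool_rot: [-1.571, -0.0, -0.016]
force: [-0.2, -0.8, 0.0]
grip_width: 0.0704
```

Run:
```python
from h import *
g=snap('wrist','w5.png'); snap('side','s5.png');snap('scene','sc5.png')
s=monitor.observe(); print(s['clock'],s['position'],np.degrees(s['tool_rot']),s['force'],g['xyz'])
a=cv2.imread('pics/w5.png')
cv2.imwrite('pics/w5b.png',cv2.convertScaleAbs(cv2.resize(a,(800,600),interpolation=cv2.INTER_CUBIC),alpha=1.4,beta=20))
```

```text
15.1833 [ 0.45225964 -0.13588528  0.17354818] [-8.99923646e+01 -1.24791768e-03 -1.08738977e+00] [ 0.24010815  0.37989553 -0.6099609 ] [ 0.45352335 -0.05289279  0.3022431 ]
```

View pics/w5b.png

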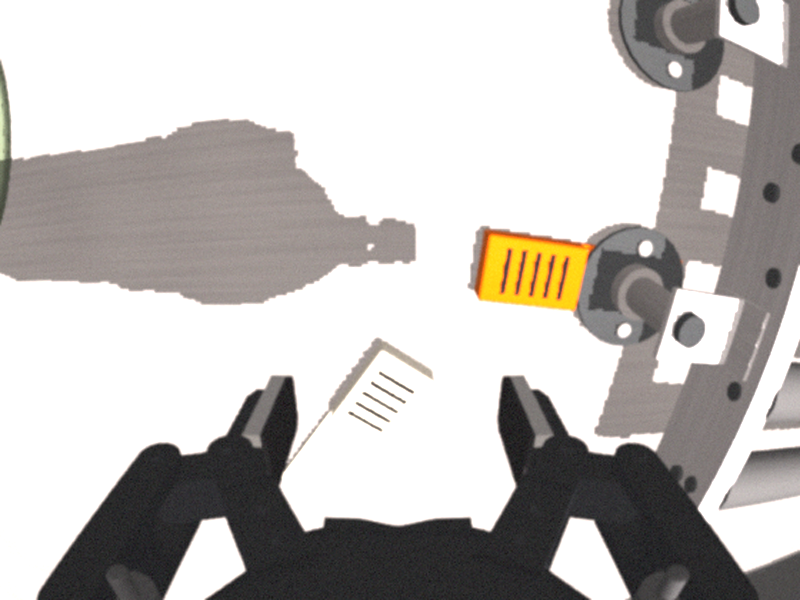

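Run:
```python
from h import *
g=load('w5.png'); a=cv2.imread('pics/w5.png')
c=a[145:255,325:490]; cv2.imwrite('pics/c5.png',cv2.convertScaleAbs(cv2.resize(c,(800,533),interpolation=cv2.INTER_CUBIC),alpha=1.1,beta=15))
```

```text
(no output)
```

View pics/c5.png

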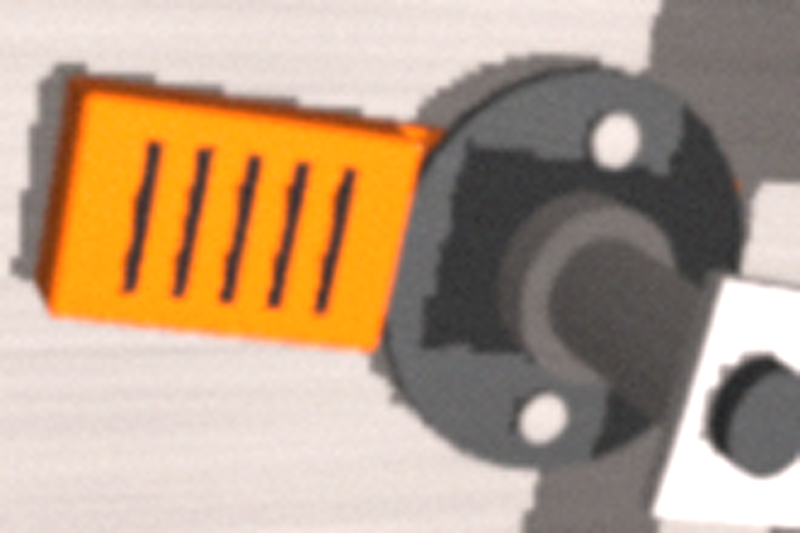

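Run:
```python
from h import *
from scipy.optimize import least_squares
g=load('w5.png'); q=lambda u,v,z:px(g,325+u*165/800-.4,145+v*110/533-.4,z,True)[:2]
P=np.array([q(*p,.014) for p in [(595,68),(520,88),(690,100),(743,230),(535,466),(470,445),(620,445),(425,390),(440,165),(397,260)]])
r=least_squares(lambda c:np.hypot(*(P-c[:2]).T)-c[2],[.62,-.147,.045]); print(r.x,(r.fun*1e3).round(1))
b=(q(616,139,.016)+q(544,417,.016))/2; print('bolt mid',b)
c=[q(82,92,.02),q(50,315,.02),q(422,140,.02),q(378,350,.02)]
e=(c[0]+c[1])/2; s=(c[2]+c[3])/2; d=s-e; L=np.linalg.norm(d); d/=L; n=np.array([-d[1],d[0]])
print('len',L,'yaw',np.degrees(np.arctan2(d[1],d[0])))
for C in (r.x[:2],b): print('disc from shoulder along',(C-s)@d,'lateral',(C-s)@n, 'from end',(C-e)@d)
```

```text
[ 0.62234677 -0.14945449  0.04382265] [ 0.3  0.4  0.4 -1.1  0.8  0.2  0.4 -1.4 -0.4  0.4]
bolt mid [ 0.62157963 -0.1505069 ]
len 0.0694125818167121 yaw -7.309885630508706
disc from shoulder along 0.046889360368579686 lateral -0.002110586278938839 from end 0.11630194218529179
disc from shoulder along 0.046262357031328465 lateral -0.0032520520177924074 from end 0.11567493884804057
```

Packer home at the right foot, blade in and shoulder at the edge, but it measures 2–3 mm off-centre towards +y and perhaps 1 mm short. I'll re-grip, trim it and push home again.

drive_tool(steps=[70, 0, 0, 0, 7, 70, 0, 0, 0, 7, 70, 0, 0, 0, 7, 70, 0, 0, 0, 7, 70, 0, 0, 0, 7])

```text
clock: 15.6
position: [0.4523, -0.1359, 0.1735]
tool_rot: [-1.571, -0.0, 0.597]
force: [-0.3, 0.7, -0.5]
grip_width: 0.0703
```

drive_tool(steps=[70, 0, 0, 0, 7, 70, 0, 0, 0, 7, 70, 0, 0, 0, 7, 70, 0, 0, 0, 7, 70, 0, 0, 0, 7])

```text
clock: 16.02
position: [0.4523, -0.136, 0.1736]
tool_rot: [-1.571, -0.0, 1.208]
force: [-0.0, 1.1, -0.2]
grip_width: 0.0701
```

drive_tool(steps=[70, 20, 0, 0, 7, 70, 30, 0, 0, 7, 70, 36, 0, -20, 0, 70, 0, 0, -30, 0, 70, 0, 0, 0, 0])

```text
clock: 16.43
position: [0.5372, -0.1353, 0.1192]
tool_rot: [-1.566, -0.002, 1.447]
force: [-1.4, -0.5, -0.6]
grip_width: 0.07
```

drive_tool(steps=[70, 0, 0, -30, 0, 70, 0, 0, -30, 0, 70, 0, 0, -25, 0, 70, 0, 0, -15, 0, 70, 0, 0, 0, 0])

```text
clock: 16.85
position: [0.5366, -0.1357, 0.0219]
tool_rot: [-1.567, -0.0, 1.446]
force: [-0.7, 0.2, -0.7]
grip_width: 0.0703
```

```bash
python3 -c "
from h import *
s=monitor.observe(); print(s['position'],np.degrees(s['tool_rot']),s['force'])"
```

```text
[ 0.53658523 -0.13570864  0.02189297] [-8.97854571e+01 -1.13273417e-02  8.28507780e+01] [-0.67115192  0.17593178 -0.67946961]
```

drive_tool(steps=[70, 0, 0, -2.2, 0, 70, 0, 0, 0, 0, 50, 0, 0, 0, 0, 35, 0, 0, 0, 0, 35, 0, 0, 0, 0])

```text
clock: 17.27
position: [0.5388, -0.1361, 0.0228]
tool_rot: [-1.572, 0.001, 1.445]
force: [-3.3, -1.3, 13.6]
grip_width: 0.0435
```

drive_tool(steps=[35, 0, 0, 0, 0, 35, -1.5, -1, 0, 0, 35, -0.5, -1.4, 0, 0, 35, 0, 0, 0, 0, 35, 0, 0, 0, 0])

```text
clock: 17.68
position: [0.5376, -0.1378, 0.0228]
tool_rot: [-1.574, -0.001, 1.446]
force: [1.8, 3.0, 11.4]
grip_width: 0.0435
```

drive_tool(steps=[35, 1, -0.1, 0, 0, 35, 1, -0.1, 0, 0, 35, 1, -0.1, 0, 0, 35, 0, 0, 0, 0, 35, 0, 0, 0, 0])

```text
clock: 18.1
position: [0.5379, -0.1379, 0.0227]
tool_rot: [-1.568, 0.001, 1.446]
force: [-19.9, 6.0, 32.1]
grip_width: 0.0431
```

drive_tool(steps=[35, -1.5, 0.2, 0, 0, 35, 0, 0, 0, 0, 50, 0, 0, 0, 0, 70, 0, 0, 0, 0, 70, 0, 0, 0, 0])

```text
clock: 18.52
position: [0.5379, -0.1385, 0.0217]
tool_rot: [-1.571, 0.0, 1.445]
force: [0.6, -0.3, -0.1]
grip_width: 0.0696
```

drive_tool(steps=[70, 0, 0, 5, 0, 70, 0, 0, 20, 0, 70, -10, 0, 30, 0, 70, -30, 0, 30, 0, 70, -30, 0, 30, 0])

```text
clock: 18.93
position: [0.4681, -0.1378, 0.1362]
tool_rot: [-1.571, -0.0, 1.446]
force: [0.4, -1.1, 0.6]
grip_width: 0.07
```

drive_tool(steps=[70, -20, 0, 20, -7, 70, 0, 0, 20, -7, 70, 0, 0, 0, -7, 70, 0, 0, 0, -7, 70, 0, 0, 0, -7])

```text
clock: 19.35
position: [0.4489, -0.1386, 0.1761]
tool_rot: [-1.572, -0.0, 0.828]
force: [-0.1, -0.2, -0.9]
grip_width: 0.0702
```

drive_tool(steps=[70, 0, 0, 0, -7, 70, 0, 0, 0, -7, 70, 0, 0, 0, -7, 70, 0, 0, 0, -7, 70, 0, 0, 0, -7])

```text
clock: 19.77
position: [0.4488, -0.1382, 0.1756]
tool_rot: [-1.571, -0.0, 0.218]
force: [0.1, -0.2, -0.3]
grip_width: 0.0703
```

drive_tool(steps=[70, 0, 0, 0, -7, 70, 0, 0, 0, -7, 70, 0, 0, 0, 0, 70, 0, 0, 0, 0, 70, 0, 0, 0, 0])

```text
clock: 20.18
position: [0.4489, -0.1382, 0.1754]
tool_rot: [-1.571, -0.0, -0.016]
force: [0.4, -0.5, -0.1]
grip_width: 0.07
```

Run:
```python
from h import *
g=snap('wrist','w6.png'); snap('side','s6.png')
s=monitor.observe(); print(s['clock'],s['position'],np.degrees(s['tool_rot']),s['force'],g['xyz'])
c=cv2.imread('pics/w6.png')[145:255,325:490]; cv2.imwrite('pics/c6.png',cv2.convertScaleAbs(cv2.resize(c,(800,533),interpolation=cv2.INTER_CUBIC),alpha=1.1,beta=15))
```

```text
20.2833 [ 0.44878577 -0.13835995  0.17529254] [-8.99936600e+01  1.37413470e-03 -1.04492772e+00] [0.10327072 0.15157147 0.48944808] [ 0.45003413 -0.05540737  0.3039276 ]
```

View pics/c6.png

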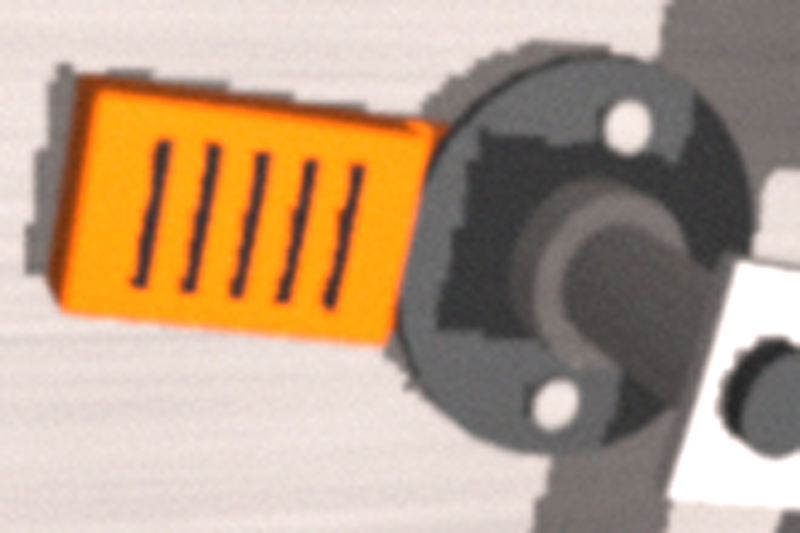

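Run:
```python
from h import *
g=load('w6.png'); q=lambda u,v,z:px(g,325+u*165/800-.4,145+v*110/533-.4,z,True)[:2]
P=np.array([q(u+12,v-13,.014) for u,v in [(595,68),(520,88),(690,100),(743,230),(535,466),(470,445),(620,445),(425,390),(440,165),(397,260)]])
from scipy.optimize import least_squares
r=least_squares(lambda c:np.hypot(*(P-c[:2]).T)-c[2],[.62,-.147,.045]); b=(q(628,126,.016)+q(556,404,.016))/2
c=[q(97,91,.02),q(62,311,.02),q(434,138,.02),q(389,345,.02)]
e=(c[0]+c[1])/2; s=(c[2]+c[3])/2; d=s-e; d/=np.linalg.norm(d); n=np.array([-d[1],d[0]])
print('yaw',np.degrees(np.arctan2(d[1],d[0])))
for C in (r.x[:2],b): print('from end',(C-e)@d,'lateral',(C-e)@n,C)
# bystander change check, side camera: start vs now
x,y=cv2.imread('pics/side1.png'),cv2.imread('pics/s6.png')
m=(cv2.absdiff(x,y).max(2)>60).astype(np.uint8); k,_,st,ce=cv2.connectedComponentsWithStats(cv2.morphologyEx(m,cv2.MORPH_OPEN,np.ones((3,3),np.uint8)))
print([tuple(t) for t in st[1:] if t[4]>15])
```

```text
yaw -7.123839873271623
from end 0.11666450715542757 lateral -6.808195311822557e-05 [ 0.62237674 -0.1495897 ]
from end 0.11601193210335077 lateral -0.00125604732495656 [ 0.62158187 -0.15068757]
[(np.int32(394), np.int32(0), np.int32(31), np.int32(34), np.int32(689)), (np.int32(448), np.int32(8), np.int32(45), np.int32(75), np.int32(1674)), (np.int32(429), np.int32(16), np.int32(4), np.int32(5), np.int32(17)), (np.int32(386), np.int32(18), np.int32(5), np.int32(8), np.int32(29)), (np.int32(335), np.int32(26), np.int32(37), np.int32(48), np.int32(623)), (np.int32(408), np.int32(36), np.int32(41), np.int32(100), np.int32(1532)), (np.int32(337), np.int32(46), np.int32(66), np.int32(48), np.int32(1139)), (np.int32(243), np.int32(56), np.int32(111), np.int32(71), np.int32(3816)), (np.int32(479), np.int32(92), np.int32(17), np.int32(13), np.int32(116)), (np.int32(464), np.int32(103), np.int32(7), np.int32(4), np.int32(25)), (np.int32(447), np.int32(104), np.int32(15), np.int32(4), np.int32(56)), (np.int32(486), np.int32(121), np.int32(14), np.int32(19), np.int32(208)), (np.int32(241), np.int
[... 467 characters left out ...]
(10), np.int32(13), np.int32(75)), (np.int32(497), np.int32(189), np.int32(23), np.int32(48), np.int32(427)), (np.int32(456), np.int32(202), np.int32(7), np.int32(13), np.int32(55)), (np.int32(284), np.int32(214), np.int32(23), np.int32(15), np.int32(265)), (np.int32(272), np.int32(225), np.int32(168), np.int32(71), np.int32(5339)), (np.int32(318), np.int32(227), np.int32(7), np.int32(5), np.int32(35)), (np.int32(414), np.int32(258), np.int32(50), np.int32(35), np.int32(634)), (np.int32(504), np.int32(269), np.int32(9), np.int32(10), np.int32(67)), (np.int32(504), np.int32(287), np.int32(10), np.int32(10), np.int32(77)), (np.int32(497), np.int32(299), np.int32(6), np.int32(3), np.int32(18))]
```

```bash
python3 -c "
from h import *
print(workorder.job_done())"
```

```text
the job is handed in; nothing more can be done
None
```

The right foot is the one without a pad, and the orange packer now lies flat under it, pushed in until the shoulder met the disc's edge. The job is handed in at about 20 s, with the gripper released and well clear.

- **Probing:** At the middle foot the blade jammed firmly at about 30 N, roughly 13–17 mm in, so its pad is there. At the right foot the blade slid in with no resistance until the shoulder met the disc's edge (23 N). I did not probe the left foot.
- **Trim:** A close look showed the packer 2–3 mm off-centre, so I re-gripped it, shifted it and pushed it home again (20 N).
- **Last checks:** The blade is centred sideways to within about 1 mm, and its direction is within 1° of the foot's axis. The disc's centre measures 116–116.7 mm from the tab's end against the nominal 115 mm. That reads 1–1.7 mm short of home, near the camera's 2 mm accuracy, and the push did end against the edge.
- **Bystanders:** Nothing was felt or seen to be touched apart from the packer and the feet. My image comparison for moved objects was inconclusive, because the arm and its shadow moved too.

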